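Switch the bead feeder to its other tray and let the bronze balls through

ROBOT

A 6-joint arm with a two-finger parallel gripper is mounted at the origin on the work surface. World frame = base frame: x ahead of the robot, y to its left, z up, the work surface at z = 0. Lengths are in mm, angles in rad, forces in N, time in s.
With the tool pointing down it reaches from about 300 to 775 mm from the base axis. Payload 14.6 kg.
Tool frame: the origin (TCP) lies between the finger pads; the fingertips stand 19 mm ahead of it and the grasp point (between the pads) is the TCP; z points along the fingers, y is the line along which they close (so a half turn about z gives the same grasp; the last joint's range is limited). The gripper opens to 94 mm and grips with 3 to 60 N. Pads are 16 mm wide; open, the fingers measure 119 mm over their backs; the gripper's body (75 mm by 177 mm) begins 78 mm behind the grasp point.
Start: joints at [1.216, 0.3, 1.521, -0, 1.321, -0.067], TCP at [156.111, 527.37, 224.446] pointing down, gripper open.
Joint ranges: [-3.03, 3.03], [-0.79, 2.21], [0.23, 2.52], [-1.04, 4.18], [0, 3.07], [-2.55, 2.55]. Speed limits (rad/s): [2.22, 2.22, 2.57, 3.14, 3.14, 3.14].

INTERFACE

Orientations are given as [roll, pitch, yaw] about the fixed x, y, z axes, in that order (R = Rz(yaw) Ry(pitch) Rx(roll)).
In Python, from cell import monitor, imaging, job, find_in, trace gives the robot as it stands. The module is installed in compiled form; this text tells all that it offers.
- The arm moves only by the tool arm_command, never from a script. Its argument "steps" is a list of rows, each a list of 5 numbers: the opening, from 0 (shut) to 1 (fully open), then the shift along the tool's x, y, z in mm, then the turn about the tool's z in degrees. In form: [[gripper, dx, dy, dz, turn], ...]. A call has 1 to 20 rows; each row is the pose to reach, as a shift and turn from the pose commanded when the call began, along the tool's axes at that moment; what a row does not reach only later rows make up. A row lasts 1/8 s, in which the tool goes at most 62.5 mm and 10.7 degrees, less where a joint would pass 70% of its speed; a pose out of reach is approached as far as the arm can. A call with a gripper value outside its range is refused whole. The fingers move at their own pace and stop on an object; "force" is the grip in N (left out, the last holds). Time passes only in rows, so rows that repeat a pose let the fingers close. It gives the time, the measured TCP pose, the force, the opening and the grip force at its end, in the units of the state.
- monitor.read_state(): the state, without advancing time (a new reading comes with each control period).
- imaging.camera(name): name is "side" or "top"; returns a dict with "img" (384x512x3 uint8, red, green, blue), "mtx" (3x3 intrinsics, pixels), "view" (4x4, takes a point from world to camera coordinates). Camera axes: x right, y down, z forward; pixel columns grow to the right and rows downward; lengths in mm; the calibration is good to about 2 mm. A picture is of the moment at which its call begins. There is no depth.
- job.sign_off(): hands the job in; it is judged then, once.
Trained networks look in a picture, given as the dict that the camera call returned (one of the last four; its "shot" number tells which), for a name from the list of things; names that differ only in an ending like _2 or _b are one class to them, and where a whole thing is asked for, a point or a joint stands for the part that bears it (a point fixed in the world has none). Each returns a list of dicts, best first, with "p" (0 to 1); they miss things now and then, are a little off and sometimes report something else, mostly with a low value. They report only what shows in the picture. A call takes as long as a camera call.
- find_in(picture, target): "rect" ([centre column, centre row, width, height] in pixels, round what is visible of it).
- trace(picture, target): "region" (384x512 bool, what is visible of it) and "rect" ([centre column, centre row, width, height] in pixels, round what is visible of it).
The state is a dict: "clock": time; "joints": joint angles; "qd": joint speeds; "effort": joint torques, N m; "eef_pos": TCP position; "eef_rot": TCP orientation; "wrist_force": force on the tool from outside, world axes, zero at the start; "moment": the same for the moment, N m; "finger_gap": finger opening in mm; "finger_force": force on a finger pad.
Only numpy, scipy, OpenCV 4.12 (cv2) and the standard library are available. Lean on these libraries where they do the work, as an engineer would, in place of code of your own. Each camera call takes 0.05 s, during which the arm holds its last target. There are 200 camera calls.

TASK

The steel seesaw gate of the two-way feeder is tipped towards one of its two trays. Press the gate's raised end down so that it rocks over its pivot to the other side; then press the feeder's stop all the way down, so that the three waiting bronze balls roll by themselves down the other chute into that other tray. Nothing needs gripping: do not handle or lift the balls, and leave everything else on the bench where it is.

Things in the scene. Friction and masses are not known exactly. Their poses are not given: they have to be found in the camera images.
- feeder: Feeder: plywood base 230 x 420 x 6 mm fixed to the bench. Origin: bench top, below the gate's pivot (55 mm up, axis along x). x: away from the robot along the ramp; y: left along the gate; z up. Seesaw gate in the middle, a tray at either end of it; the aluminium ramp, 32 mm wide, slopes down to the gate from x = 140 mm (top 140 mm high) to x = 24 mm (floor 100 mm high).
- gate (a joint): Tilt of the seesaw gate, a steel trough 170 x 44 mm (rad, -0.3 to 0.3). Positive: left (+y) end up, balls feed right (-y); negative: right end up, balls feed left. Top-heavy: it falls to one of the two limits and stays there; once pushed past level it drops over by itself. About 1 N on a pad is enough.
- pad_left (a point): Centre of the top of the gate's left finger pad, a flat steel tab 40 x 40 x 4 mm on the robot's side of the gate, 65 mm left of its middle and 41 mm in front. Height over the bench about 103 mm when up, 84 level, 64 down. Just behind it the trough's front wall rises 32 mm above it. Below it nothing is higher than 48 mm.
- pad_right (a point): The same for the right finger pad, 65 mm right of the middle.
- stop (a joint): How far the stop is pressed down (m): 0 = up, blocking the ramp; 0.022 = all the way down, ramp open. Slides straight down against about 3 N of friction and stays where it is left.
- stop_top (a point): Centre of the top of the stop's round grey press button, 32 mm diameter, on a vertical stem 62 mm left of the ramp's middle and 56 mm behind the pivot; 134 mm above the bench when up. An arm joins it to the steel plate across the ramp that holds the balls back.
- tray_left (a point): Middle of the floor of the left tray (inside 88 mm in x, 128 mm in y, from 74 to 202 mm left of the pivot; walls 36 to 66 mm above the bench).
- tray_right (a point): The same for the right tray.
- ball0_center (a point): Centre of a loose bronze ball, 20 mm diameter, 37 g, waiting in the row of three on the ramp behind the stop (0 foremost).
- ball1_center (a point): Centre of a loose bronze ball, 20 mm diameter, 37 g, waiting in the row of three on the ramp behind the stop (0 foremost).
- ball2_center (a point): Centre of a loose bronze ball, 20 mm diameter, 37 g, waiting in the row of three on the ramp behind the stop (0 foremost).
- jar_ring: Bystander: loose steel jar ring, 72 mm across, 14 mm high. Origin under its centre.
- jar: Bystander: loose glass jar with steel cap, 68 mm across, 110 mm high. Origin under its centre.
- figure: Bystander: small bronze figure on a black block 55 x 55 mm, 121 mm high. Origin under its centre.
- dish: Bystander: glass dish, 90 mm across, 40 mm high. Origin under its centre.
- brush: Bystander: brush lying on the bench, 170 mm long. Origin under its middle.
- beaker: Bystander: white beaker, 60 mm across, 75 mm high. Origin under its centre.
- ball0: The same ball as point ball0_center (its origin turns with it as it rolls: use the point).
- ball1: The same ball as point ball1_center (its origin turns with it as it rolls: use the point).
- ball2: The same ball as point ball2_center (its origin turns with it as it rolls: use the point).

How it is judged (in metres and radians):
On the way, in this order (a step that is already met when the one before it is completed fails the run):
1. the gate is rocked over to its other side while the balls still wait behind the stop (distance of pad_left from where it was at the start of the episode above 0.0225 m and (value of joint gate below -0.22 rad or value of joint gate above 0.22 rad) and x of each of ball0_center, ball1_center, ball2_center in the frame of feeder above 0.055 m), for 0.2 s.
2. the stop is pressed down (value of joint stop above 0.016 m), for 0.1 s.
At the end, for the whole second after the job is handed in: The gate lies tipped to the side opposite to its start (more than 0.22 rad), the stop is down (more than 16 mm), and all three balls lie at rest in the tray that the gate now feeds (distance of pad_left from where it was at the start of the episode above 0.0225 m and (value of joint gate below -0.22 rad or value of joint gate above 0.22 rad) and value of joint stop above 0.016 m and ((value of joint gate below -0.22 rad and x of ball0_center in the frame of feeder between -0.046 and 0.046 m and z of each of ball0_center, ball1_center, ball2_center in the frame of feeder below 0.05 m and y of ball0_center in the frame of feeder between 0.072 and 0.205 m and x of ball1_center in the frame of feeder between -0.046 and 0.046 m and y of ball1_center in the frame of feeder between 0.072 and 0.205 m and x of ball2_center in the frame of feeder between -0.046 and 0.046 m and y of ball2_center in the frame of feeder between 0.072 and 0.205 m) or (value of joint gate above 0.22 rad and x of ball0_center in the frame of feeder between -0.046 and 0.046 m and z of each of ball0_center, ball1_center, ball2_center in the frame of feeder below 0.05 m and y of ball0_center in the frame of feeder between -0.205 and -0.072 m and x of ball1_center in the frame of feeder between -0.046 and 0.046 m and y of ball1_center in the frame of feeder between -0.205 and -0.072 m and x of ball2_center in the frame of feeder between -0.046 and 0.046 m and y of ball2_center in the frame of feeder between -0.205 and -0.072 m)) and linear speed of each of ball0, ball1, ball2 below 0.05 m/s); the robot touches nothing.
It fails at once if a ball is pushed or carried by the fingers (contact force between the fingers and ball0 above 1 N or contact force between the fingers and ball1 above 1 N or contact force between the fingers and ball2 above 1 N).
It fails at once if a ball is lifted above the ramp (z of any of ball0_center, ball1_center, ball2_center in the frame of feeder above 0.16 m).
It fails at once if a bystander is moved by more than 15 mm or lifted (distance of any of jar_ring, jar, figure, dish, brush, beaker from where it was at the start of the episode above 0.015 m).
It also fails if it takes over 42 s, if anything falls off the work surface, if the arm or the gripper's body presses on something with over 40 N, if the wrist force passes 120 N, or if a joint passes its speed limit or range.

## Working session

There is one attempt and no reset: what is moved stays moved. The work goes in short steps, Python scripts to look and compute and a tool call to move; the robot and the scene stay as the last step left them, time stands still between calls to the robot, and variables do not carry over. Pictures are saved under pics/ and viewed, at most 10 in all, crops included, and the job is handed in when it is done.

Besides the shell and the picture viewer there is one more tool, called as name(argument=value, ...), one argument or row to a line, values as JSON. arm_command: Moves the arm, as the interface text tells. Its arguments: {"type":"object","properties":{"steps":{"type":"array","items":{"type":"array","items":{"type":"number"}}},"force":{"type":"number"}},"required":["steps"]}

```bash
mkdir -p pics
cat > h.py <<'E'
import numpy as np, cv2
from cell import monitor, imaging, job, find_in, trace
def save(p,n): cv2.imwrite('pics/'+n,cv2.cvtColor(p['img'],cv2.COLOR_RGB2BGR))
def ray(p,uv):
    V=np.array(p['view']);R,t=V[:3,:3],V[:3,3]
    d=R.T@np.linalg.solve(np.array(p['mtx']),[uv[0],uv[1],1.]);return -R.T@t,d
def atz(p,uv,z):
    c,d=ray(p,uv);return c+d*(z-c[2])/d[2]
def proj(p,X):
    V=np.array(p['view']);q=np.array(p['mtx'])@(V[:3,:3]@np.array(X,float)+V[:3,3]);return q[:2]/q[2]
def tri(p1,a,p2,b):
    c1,d1=ray(p1,a);c2,d2=ray(p2,b)
    s=np.linalg.lstsq(np.c_[d1,-d2],c2-c1,rcond=None)[0]
    x,y=c1+s[0]*d1,c2+s[1]*d2;return (x+y)/2,np.linalg.norm(x-y)
E
python3 - <<'E'
from h import *
T=imaging.camera('top');S=imaging.camera('side')
save(T,'t0.png');save(S,'s0.png')
s=monitor.read_state();print(s['eef_pos'],s['eef_rot'],s['clock'])
for n in ['feeder','pad_left','pad_right','stop_top','ball0_center','tray_left','tray_right']:
    for l,p in (('T',T),('S',S)):
        print(n,l,[(round(d['p'],2),np.round(d['rect']).tolist()) for d in find_in(p,n)[:3]])
E
cd pics; python3 -c "
import cv2,numpy as np
cv2.imwrite('both0.png',cv2.resize(np.vstack([cv2.imread('t0.png'),cv2.imread('s0.png')]),None,fx=.78,fy=.78))"
```

```text
[156.01798125 527.1998512  223.97435163] [-3.14062831e+00 -1.00913848e-04  2.85385608e+00] 0.1
feeder T [(0.89, [258.0, 176.0, 172.0, 106.0])]
feeder S [(0.88, [258.0, 215.0, 166.0, 130.0])]
pad_left T [(0.59, [253.0, 200.0, 74.0, 46.0])]
pad_left S [(0.55, [233.0, 198.0, 62.0, 47.0]), (0.25, [244.0, 167.0, 27.0, 27.0])]
pad_right T [(0.96, [252.0, 199.0, 78.0, 41.0]), (0.69, [257.0, 162.0, 13.0, 6.0]), (0.53, [201.0, 146.0, 34.0, 35.0])]
pad_right S [(0.81, [232.0, 201.0, 68.0, 46.0])]
stop_top T [(0.2, [271.0, 257.0, 7.0, -4.0])]
stop_top S [(0.76, [245.0, 168.0, 27.0, 26.0]), (0.38, [258.0, 215.0, 170.0, 128.0])]
ball0_center T [(0.49, [256.0, 153.0, 9.0, 13.0]), (0.43, [254.0, 159.0, 5.0, 10.0])]
ball0_center S []
tray_left T [(0.58, [256.0, 175.0, 175.0, 102.0])]
tray_left S [(0.85, [257.0, 214.0, 166.0, 131.0])]
tray_right T [(0.95, [258.0, 176.0, 171.0, 98.0]), (0.57, [265.0, 244.0, 27.0, 20.0])]
tray_right S [(0.9, [257.0, 216.0, 160.0, 135.0])]
```

View pics/t0.png

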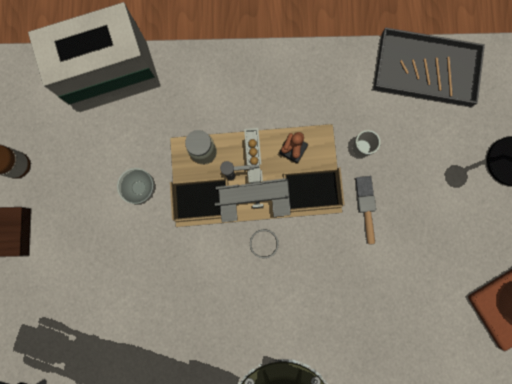

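View pics/s0.png

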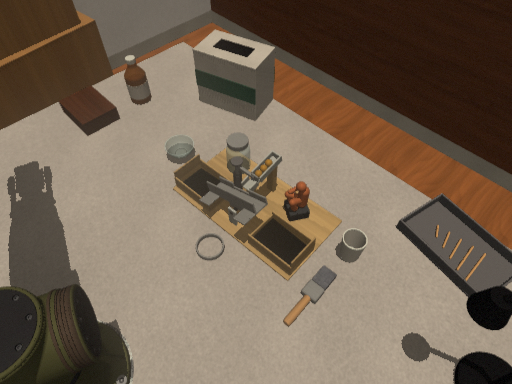

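The top view shows the feeder around (257,175), with the stop button at (228,170), pads near (229,213) and (281,209), jar at (200,147), figure at (293,147) and ring at (264,243). I'll zoom in for the corners and the tilt.

```bash
cd pics; python3 -c "
import cv2,numpy as np
a=cv2.imread('t0.png')[115:235,165:350];b=cv2.imread('s0.png')[125:280,165:350]
cv2.imwrite('z0.png',cv2.resize(a,None,fx=4.3,fy=4.3,interpolation=2));cv2.imwrite('z1.png',cv2.resize(b,None,fx=3.8,fy=3.8,interpolation=2))"
```

```text
(no output)
```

View pics/z0.png

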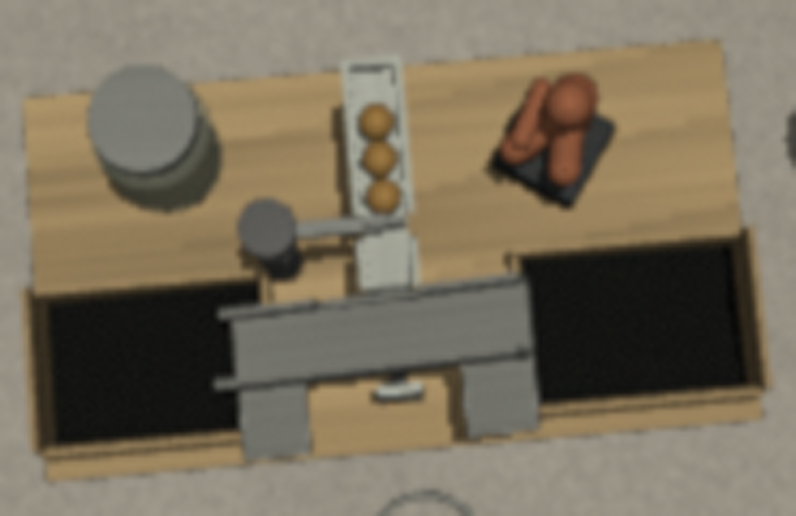

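View pics/z1.png

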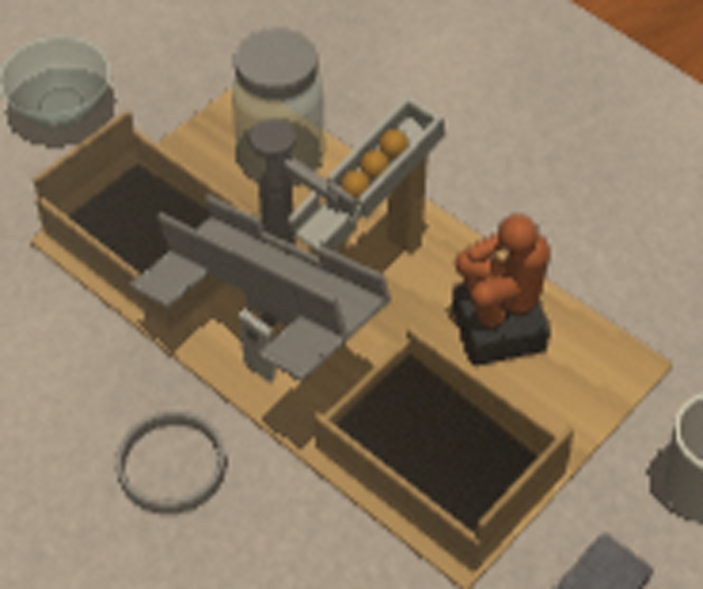

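```bash
cat > fit.py <<'E'
from h import *
from scipy.optimize import least_squares
T=imaging.camera('top');S=imaging.camera('side')
zt=lambda a:np.array(a)/4.3+[165,115]-.4; zs=lambda a:np.array(a)/3.8+[165,125]-.4
def W(q,P):
    c,s=np.cos(q[2]),np.sin(q[2]);return np.array([q[0]+c*P[0]-s*P[1],q[1]+s*P[0]+c*P[1],P[2]])
def pad(g,s): return [-41,s*65*np.cos(g)-29*np.sin(g),55+s*65*np.sin(g)+29*np.cos(g)]
obs=lambda o,g:[(T,zt((24,98)),(115+o,210,6)),(T,zt((720,40)),(115+o,-210,6)),(T,zt((45,480)),(-115+o,210,6)),(T,zt((768,418)),(-115+o,-210,6)),
 (S,zs((670,367)),(115+o,-210,6)),(S,zs((467,586)),(-115+o,-210,6)),(S,zs((33,243)),(-115+o,210,6)),
 (T,zt((268,228)),(56,62,134)),(S,zs((275,137)),(56,62,134)),
 (T,zt((278,420)),pad(g,1)),(T,zt((500,400)),pad(g,-1)),(S,zs((170,272)),pad(g,1)),(S,zs((302,347)),pad(g,-1))]
x0=atz(T,[252,195],80)
for g in(.3,-.3):
    f=lambda q:np.concatenate([proj(p,W(q,X))-uv for p,uv,X in obs(q[3],g)])
    for y0 in (-1.57,0,1.57,3.14):
        r=least_squares(f,[x0[0],x0[1],y0,0],x_scale=[10,10,.1,10],loss='soft_l1')
        if r.cost<150: 
            print(g,r.cost,r.x,np.round(f(r.x).reshape(-1,2),1).tolist())
            for n,P in(('padL',pad(g,1)),('padR',pad(g,-1)),('padLd',pad(-g,1)),('padRd',pad(-g,-1)),('stop',(56,62,134)),('wallL',(-22,65,120))):print(n,W(r.x,P).round(1))
for n in('jar','figure','jar_ring'):
    a,b=find_in(T,n),find_in(S,n)
    print(n,a and (a[0]['p'],atz(T,a[0]['rect'][:2],60 if n!='jar_ring' else 7)))
print(monitor.read_state()['clock'])
E
python3 fit.py
```

```text
0.3 36.77327229064277 [5.25421251e+02 5.06871667e+01 5.98230848e-02 5.70801665e+01] [[-0.9, -0.4], [0.2, -0.1], [-0.6, 0.4], [-1.6, 0.9], [1.5, -1.3], [-0.2, 0.7], [-0.8, -1.9], [-0.8, 0.8], [-0.7, -0.7], [4.8, -0.4], [6.0, 1.2], [2.8, -4.5], [4.8, 12.6]]
padL [481.3 101.7 101.9]
padR [488.7 -22.3  63.5]
padLd [480.3 118.8  63.5]
padRd [487.7  -5.2 101.9]
stop [577.6 115.9 134. ]
wallL [499.6 114.3 120. ]
0.3 36.773272290621144 [5.25421246e+02 5.06871679e+01 5.98230583e-02 5.70801744e+01] [[-0.9, -0.4], [0.2, -0.1], [-0.6, 0.4], [-1.6, 0.9], [1.5, -1.3], [-0.2, 0.7], [-0.8, -1.9], [-0.8, 0.8], [-0.7, -0.7], [4.8, -0.4], [6.0, 1.2], [2.8, -4.5], [4.8, 12.6]]
padL [481.3 101.7 101.9]
padR [488.7 -22.3  63.5]
padLd [480.3 118.8  63.5]
padRd [487.7  -5.2 101.9]
stop [577.6 115.9 134. ]
wallL [499.6 114.3 120. ]
0.3 36.77327229062099 [5.25421246e+02 5.06871679e+01 5.98230557e-02 5.70801743e+01] [[-0.9, -0.4], [0.2, -0.1], [-0.6, 0.4], [-1.6, 0.9], [1.5, -1.3], [-0.2, 0.7], [-0.8, -1.9], [-0.8, 0.8], [-0.7, -0.7], [4.8, -0.4], [6.0, 1.2], [2.8, -4.5], [4.8, 12.6]]
padL [481.3 101.7 101.9]

[... 1647 characters left out ...]
padLd [482.7 100.1 101.9]
padRd [490.3 -23.9  63.5]
stop [579.  114.4 134. ]
wallL [501.  112.7 120. ]
-0.3 5.8278996465143935 [526.91764668  49.14831427   6.344137    55.42955184] [[-0.3, -0.3], [0.8, -0.1], [0.1, 0.5], [-1.0, 0.9], [2.0, -1.0], [0.4, 1.1], [-0.5, -1.5], [-0.1, 0.2], [0.1, -0.7], [-0.7, 0.8], [0.2, -0.2], [0.3, 1.2], [0.3, -0.2]]
padL [481.7 117.2  63.5]
padR [489.3  -6.8 101.9]
padLd [482.7 100.1 101.9]
padRd [490.3 -23.9  63.5]
stop [579.  114.4 134. ]
wallL [501.  112.7 120. ]
jar (0.58, array([644.38441011, 184.21009858,  60.        ]))
figure (0.66, array([641.52003697, -38.93893668,  60.        ]))
jar_ring (0.72, array([402.05903164,  64.3590779 ,   7.        ]))
1.2
```

Fit is clear: gate = −0.3 (residuals ≤2 px), so the right end is up. The right pad is at (489,−7,102) and the stop at (579,114,134). I'll move above the right pad with the fingers shut.

arm_command(
  steps=[
    [0,-20,-18,0,-1],
    [0,-47,-42,0,-2.5],
    [0,-78,-70,0,-4],
    [0,-109,-98,0,-5.5],
    [0,-140,-126,0,-7],
    [0,-172,-154,0,-8.5],
    [0,-203,-182,0,-10],
    [0,-234,-211,0,-11.5],
    [0,-266,-239,0,-13],
    [0,-297,-267,0,-14.5],
    [0,-328,-295,0,-16],
    [0,-360,-323,0,-17.5],
    [0,-391,-351,0,-19],
    [0,-422,-379,0,-20],
    [0,-448,-403,10,-20],
    [0,-463,-416,30,-20],
    [0,-469,-421,50,-20],
    [0,-469,-421,70,-20],
    [0,-469,-421,74,-20],
    [0,-469,-421,74,-20],
  ],
)

```text
clock: 3.7
eef_pos: [486.5, -9.4, 150.9]
eef_rot: [-3.142, 0.0, -3.08]
wrist_force: [-0.7, 0.2, 0.6]
finger_gap: 0.5
finger_force: 0.0
```

arm_command(
  steps=[
    [0,0,0,12,0],
    [0,0,0,22,0],
    [0,0,-1,29,0],
    [0,0,-3,36,0],
    [0,0,-5,43,0],
    [0,0,-7,50,0],
    [0,0,-8,56,0],
    [0,0,-9,60,0],
    [0,0,-9,62,0],
    [0,0,-9,62,0],
  ],
)

```text
clock: 4.95
eef_pos: [486.9, -18.4, 88.4]
eef_rot: [-3.142, -0.0, -3.08]
wrist_force: [-0.1, -0.4, 0.2]
finger_gap: 0.4
finger_force: 0.0
```

arm_command(
  steps=[
    [0,0,0,-15,0],
    [0,0,0,-35,0],
    [0,0,0,-65,0],
    [0,0,0,-95,0],
    [0,0,0,-110,0],
    [0,0,0,-110,0],
  ],
)

```text
clock: 5.7
eef_pos: [487.2, -18.4, 199.3]
eef_rot: [-3.141, 0.002, -3.08]
wrist_force: [-0.2, 0.2, 0.7]
finger_gap: -0.0
finger_force: 0.0
```

Run:
```python
from h import *
S=imaging.camera('side');T=imaging.camera('top')
a=S['img'][125:280,165:350];b=T['img'][115:235,165:350]
o=np.vstack([cv2.resize(a,None,fx=2.1,fy=2.1,interpolation=2),cv2.resize(b,None,fx=2.1,fy=2.1,interpolation=2)])
cv2.imwrite('pics/z2.png',o[:,:,::-1]);print(o.shape,monitor.read_state()['eef_pos'])
```

```text
(578, 388, 3) [486.52386874 -18.39606964 197.66355683]
```

View pics/z2.png

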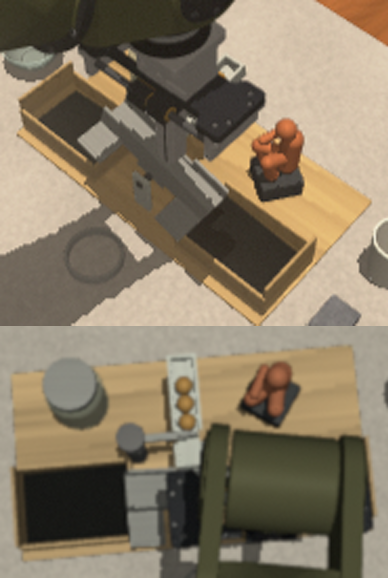

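The gate now tips right (its right end sits over the right tray) and the three balls still wait on the ramp. Next is the stop.

arm_command(
  steps=[
    [0,-10,13,0,0],
    [0,-30,38,0,0],
    [0,-50,64,0,0],
    [0,-70,89,0,0],
    [0,-88,112,0,0],
    [0,-97,123,0,0],
    [0,-100,127,0,0],
    [0,-100,127,12,0],
    [0,-100,127,26,0],
    [0,-100,127,36,0],
    [0,-100,127,42,0],
    [0,-100,127,48,0],
    [0,-100,127,54,0],
    [0,-100,127,60,0],
    [0,-100,127,64,0],
    [0,-100,127,67,0],
    [0,-100,127,67,0],
  ],
)

```text
clock: 7.92
eef_pos: [579.0, 114.6, 131.3]
eef_rot: [3.141, 0.0, -3.08]
wrist_force: [-1.0, 0.5, -0.6]
finger_gap: 0.4
finger_force: 0.0
```

arm_command(
  steps=[
    [0,0,0,1,0],
    [0,0,0,2,0],
    [0,0,0,3,0],
  ],
)

```text
clock: 8.3
eef_pos: [579.3, 114.8, 130.9]
eef_rot: [3.141, 0.002, -3.08]
wrist_force: [-12.4, -1.1, 29.2]
finger_gap: 0.2
finger_force: 14.6
```

Bottomed out at 29 N. Retreating up and away, then looking.

arm_command(
  steps=[
    [0,0,0,-5,0],
    [0,0,0,-20,0],
    [0,0,0,-45,0],
    [0,0,0,-75,0],
    [0,0,0,-110,0],
    [0,20,25,-130,0],
    [0,50,65,-130,0],
    [0,80,110,-130,0],
    [0,110,160,-130,0],
    [0,130,205,-130,0],
    [0,140,240,-130,0],
    [0,140,250,-130,0],
    [0,140,250,-130,0],
    [0,140,250,-130,0],
    [0,140,250,-130,0],
    [0,140,250,-130,0],
  ],
)

```text
clock: 10.3
eef_pos: [424.1, 354.9, 258.5]
eef_rot: [3.142, 0.0, -3.081]
wrist_force: [-0.6, -0.2, -0.2]
finger_gap: 0.2
finger_force: 0.0
```

Run:
```python
from h import *
S=imaging.camera('side');T=imaging.camera('top')
a=S['img'][125:280,165:350];b=T['img'][115:235,165:350]
o=np.vstack([cv2.resize(a,None,fx=2.1,fy=2.1,interpolation=2),cv2.resize(b,None,fx=2.1,fy=2.1,interpolation=2)])
cv2.imwrite('pics/z3.png',o[:,:,::-1]);s=monitor.read_state();print(s['eef_pos'],s['clock'])
```

```text
[424.0217175  355.14955121 258.49501485] 10.4
```

View pics/z3.png

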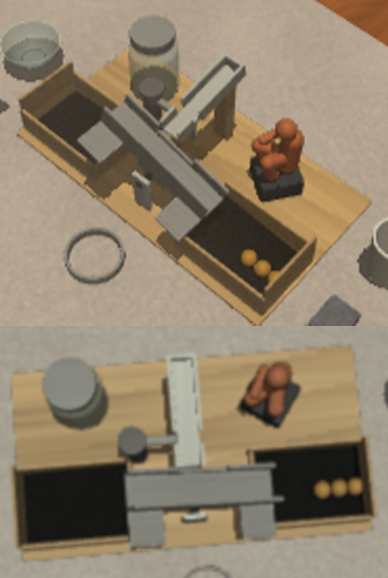

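All three balls lie in the right tray, the ramp is empty, the stop is down and the gate is tipped right. I'll wait briefly for rest, then hand in.

arm_command(
  steps=[
    [0,0,0,0,0],
    [0,0,0,0,0],
    [0,0,0,0,0],
    [0,0,0,0,0],
    [0,0,0,0,0],
    [0,0,0,0,0],
    [0,0,0,0,0],
    [0,0,0,0,0],
    [0,0,0,0,0],
    [0,0,0,0,0],
    [0,0,0,0,0],
    [0,0,0,0,0],
    [0,0,0,0,0],
    [0,0,0,0,0],
    [0,0,0,0,0],
    [0,0,0,0,0],
  ],
)

```text
clock: 12.4
eef_pos: [423.9, 355.4, 258.5]
eef_rot: [-3.142, 0.0, -3.08]
wrist_force: [0.1, 0.7, 0.0]
finger_gap: 0.8
finger_force: 0.0
```

```bash
python3 -c "
from cell import job
print(job.sign_off())"
```

```text
the job is handed in; nothing more can be done
None
```

I rocked the gate over to the right, pressed the stop all the way down, and handed the job in at about 12.4 s; the last picture showed all three balls in the right tray, but the sign-off returned no verdict.

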